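# Grease a grinder gear head with the bench pump

## Task

With the fingertips, push the tray that carries the grinder gear head in under the grease nozzle until it stops, and only then pump the red plunger, full strokes down with the spring bringing it back up, until the yellow-capped indicator pin has risen fully out and its green band stands clear of the housing. Finish with the plunger let all the way up and the tray still home. Do not touch the indicator pin, and leave the battery pack, the wire spool and the screwdriver where they are.

Things in the scene. Friction and masses are not known exactly. Their poses are not given: they have to be found in the camera images.
- greaser: Bolted-down grease pump. Origin on the bench; +z up, +y from tray end to plunger end. In mm in its frame: grey base x -75..75, y -210..190, 12 high; blue tower 84 (x) wide, y 30..185, top at z 110, carrying the red plunger at (0, 150) and the indicator pin at (0, 60); nozzle arm from the tower to y -52, top at z 99, nozzle pointing down.
- tray (a joint): Travel of the tray along the greaser's +y, in m: 0 = out, 0.060 = home against its stop under the nozzle; starts between 0 and 0.015. It stays where it is left; sliding it takes 3 to 5 N.
- push_face (a point): Middle of the outer (-y) face of the tray's orange upright push plate, 68 mm above the bench. Plate 80 mm wide (x), 8 mm thick, top edge 88 mm above the bench; push it towards the greaser's +y. The bench on its -y side is clear. The grey gear head stands behind it on the tray (80 x 125 mm). At home the face is at y = -125 mm of the greaser.
- plunger (a joint): How far the plunger is pressed down, in m: 0 = up, 0.025 = bottom stop. The spring takes about 2 N at the top and 8 N at the bottom, plus about 2 N while the pin is lifted, and returns the plunger by itself in about half a second.
- knob_top (a point): Centre of the flat top of the plunger's red round knob, 52 mm diameter, 16 mm thick; 168 mm above the bench when up, 143 mm when fully pressed. It moves with the plunger.
- pin (a joint): How far the pin stands out, in m: starts between 0 and 0.014, fully out at 0.044. A full stroke lifts it about 9 mm (the first 5 to 15), a short stroke less or nothing; between strokes the plunger must come all the way up. It stays up by friction. Three to five full strokes do; more do no harm.
- pin_top (a point): Centre of the top of the pin's yellow cap (19 mm diameter, 8 mm thick, on a white 11 mm shaft); 125 mm above the bench at joint value 0, 169 mm when fully out. The shaft's green band, 10 mm high, is wholly above the black bezel from joint value 0.037 on; 7 mm of white shows below it when fully out.
- battery: Loose tool battery pack, black foot 75 x 62 x 35 mm with a teal post, 81 mm high in all; origin at the centre of its underside. Not to be moved.
- spool: Loose solder-wire spool standing on end, 52 mm diameter, 45 mm high; origin at the centre of its underside. Not to be moved.
- driver: Loose screwdriver with orange handle lying on the bench, its length along its x axis; origin on the bench under it. Not to be moved.

How it is judged:
By the outcome, as a careful person would: the job done as asked, in the order asked, and still so for the second after the job is handed in, with the robot touching nothing.
It also fails if it takes over 51 s, if anything falls off the work surface, if the arm or the gripper's body presses on something with over 40 N, if the wrist force passes 120 N, or if a joint passes its speed limit or range.

## Robot

A 6-joint arm with a two-finger parallel gripper is mounted at the origin on the work surface. World frame = base frame: x ahead of the robot, y to its left, z up, the work surface at z = 0. Lengths are in mm, angles in rad, forces in N, time in s.
With the tool pointing down it reaches from about 200 to 875 mm from the base axis. Payload 3.4 kg.
Tool frame: the origin (TCP) lies between the finger pads; the fingertips stand 11 mm ahead of it and the grasp point (between the pads) lies 8 mm behind it; z points along the fingers, x is the direction in which the jaws open and shut, and the axes are right-handed (so a half turn about z gives the same grasp; the last joint's range is limited). The gripper opens to 94 mm and grips with 3 to 60 N. Pads are 16 mm wide; open, the fingers measure 119 mm over their backs; the gripper's body (75 mm by 177 mm) begins 78 mm behind the grasp point.
Start: joints at [1.099, 0.276, 1.505, -0, 1.361, -0.121], TCP at [197.617, 540.011, 216.493] pointing down, gripper open.
Joint ranges: [-2.89, 2.89], [-0.75, 2.08], [0.22, 2.7], [-1.18, 4.32], [0.11, 2.71], [-2.7, 2.7]. Speed limits (rad/s): [2.57, 2.57, 3.14, 3.14, 3.14, 3.14].

## Interface

Orientations are given as a unit quaternion [x, y, z, w].
In Python, from station import bot gives the robot as it stands.
- The arm moves only by the tool apply_moves, never from a script. Its argument "targets" is a list of rows, each a list of 3 entries, a list of its own where there are three numbers: the turn, a rotation vector about the world's x, y, z in units of 0.1 rad (1.0 is 0.1 rad), then the shift along the world's x, y, z in units of 40 mm (1.0 is 40 mm), then the opening, from 0 (shut) to 1 (fully open). In form: [[[wx, wy, wz], [dx, dy, dz], jaw], ...]. A call has 1 to 10 rows; each row shifts and turns the commanded pose from where the row before left it; what a row does not reach is not made up. A row lasts 1/8 s, in which the tool goes at most 62.5 mm and 10.7 degrees, less where a joint would pass 70% of its speed; a pose out of reach is approached as far as the arm can. A call with a number of a shift or a turn outside -1 to 1 is refused whole. A call with a gripper value outside its range is refused whole. The fingers move at their own pace and stop on an object; "newtons" is the grip in N (left out, the last holds). Time passes only in rows, so rows that do not move let the fingers close. It gives the time, the measured TCP pose, the force and the opening at its end, in the units of the state.
- bot.get_state(): the state, without advancing time (a new reading comes with each control period).
- bot.camera(name): name is "side" or "top"; returns a dict with "image" (480x640x3 uint8, red, green, blue), "range_z" (480x640 float32, mm along the optical axis (not along the pixel's ray), 0 where there is no reading), "fovy" (degrees; the focal length in pixels is half the picture's height over the tangent of half this angle, whatever the lens; pixels are square), "cx", "cy" (the principal point, pixels), "R" (3x3) and "t" (3): a world point X has camera coordinates R X + t. Camera axes: x right, y down, z forward; pixel columns grow to the right and rows downward; lengths in mm; the calibration is good to about 2 mm. A picture is of the moment at which its call begins.
- bot.close_job(): hands the job in, once; it reports no verdict.
The state is a dict: "time_s": time; "joint_positions": joint angles; "qvel": joint speeds; "joint_efforts": joint torques, N m; "position": TCP position; "tcp_rot": TCP orientation; "ft_force": force on the tool from outside, world axes, zero at the start; "moment": the same for the moment, N m; "finger_gap": finger opening in mm.
Only numpy, scipy, OpenCV 4.12 (cv2) and the standard library are available. Lean on these libraries where they do the work, as an engineer would, in place of code of your own. Each camera call takes 0.05 s, during which the arm holds its last target.

## Working session

There is one attempt and no reset: what is moved stays moved. The work goes in short steps, Python scripts to look and compute and a tool call to move; the robot and the scene stay as the last step left them, time stands still between calls to the robot, and variables do not carry over. Pictures are saved under pics/ and viewed, and the job is handed in when it is done.

Besides the shell and the picture viewer there is one more tool, called as a command line: name --argument value ..., lists and objects as JSON in quotes. apply_moves: Moves the arm, as the interface text tells. Shifts and turns lie within -1 to 1; 1 stands for 40 mm of shift or 0.1 rad of turn. Its arguments: {"type":"object","properties":{"targets":{"type":"array","items":{"type":"array"}},"newtons":{"type":"number"}},"required":["targets"]}

```bash
mkdir -p pics
cat > h.py <<'E'
import numpy as np, cv2
from station import bot
def snap(name,tag):
    c=bot.camera(name); cv2.imwrite(f"pics/{tag}.png",c["image"][:,:,::-1]); 
    np.savez(f"pics/{tag}.npz",**{k:np.array(v) for k,v in c.items()}); return c
def world(c):
    H,W=c["range_z"].shape; f=H/2/np.tan(np.radians(float(c["fovy"]))/2)
    v,u=np.mgrid[0:H,0:W]; z=c["range_z"]
    P=np.stack([(u-c["cx"])/f*z,(v-c["cy"])/f*z,z],-1)
    X=(P-c["t"])@c["R"]; X[z==0]=np.nan; return X
def proj(c,X):
    f=480/2/np.tan(np.radians(float(c["fovy"]))/2); p=np.atleast_2d(X)@c["R"].T+c["t"]
    return np.stack([p[:,0]/p[:,2]*f+c["cx"],p[:,1]/p[:,2]*f+c["cy"]],-1)
E
python3 - <<'E'
from h import *
for n in("side","top"):
    c=snap(n,n+"0"); print(n,c["fovy"],c["R"],c["t"])
print(bot.get_state())
E
```

```text
side 53.842891477553316 [[ 0.78871158 -0.61468757  0.0096557 ]
 [-0.4089216  -0.53628967 -0.73836069]
 [ 0.45903939  0.5784052  -0.6743369 ]] [-434.08849505  301.12071761  487.30665106]
top 51.41797739698508 [[ 1.52499593e-01 -9.88303520e-01 -1.62353667e-04]
 [-9.65751054e-01 -1.48984750e-01 -2.12434569e-01]
 [ 2.09925644e-01  3.25529784e-02 -9.77175280e-01]] [-60.50067409 559.40833987 675.74848223]
{'time_s': 0.1, 'joint_positions': array([ 1.09901549e+00,  2.76506617e-01,  1.50595513e+00, -8.90778253e-06,
        1.36068007e+00, -1.20999517e-01]), 'qvel': array([ 0.00021758, -0.00021244, -0.00336206, -0.00016955, -0.00012738,
        0.00024959]), 'joint_efforts': array([ 2.49202516e-03, -4.05457449e+01, -2.37780547e+01,  7.02835293e-02,
        2.99573410e-02, -4.95893391e-05]), 'position': array([197.38440677, 539.56722431, 215.72603349]), 'tcp_rot': array([ 8.19642940e-01,  5.72874202e-01, -6.81756725e-04,  3.67706104e-04]), 'ft_force': array([-0.22662308, -0.25349045, -0.27672447]), 'moment': array([-0.00538185, -0.08162573, -0.05353512]), 'finger_gap': 94.20315885030057}
```

View pics/side0.png

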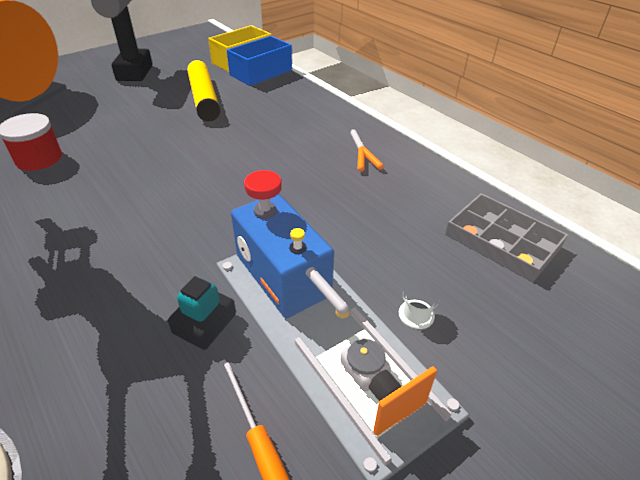

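View pics/top0.png

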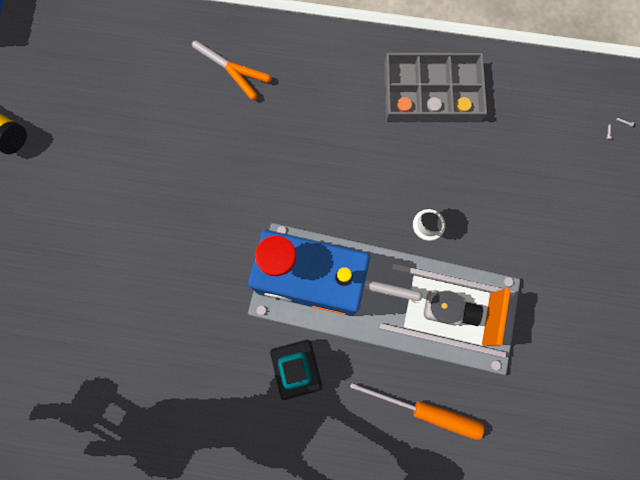

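The side view shows the knob at (263,184), the pin cap at (297,236) and the push plate at (405,400). In the top view they are at (275,255), (344,275) and (497,318), with the spool at (430,225), the battery at (296,370) and the driver at (450,418).

Run:
```python
from h import *
for n in("top0","side0"):
    c=dict(np.load(f"pics/{n}.npz")); X=world(c); hsv=cv2.cvtColor(c["image"],cv2.COLOR_RGB2HSV)
    h,s,v=[hsv[...,i].astype(int) for i in range(3)]; z=X[...,2]
    reg=(X[...,0]>200)&(X[...,0]<700)&(np.abs(X[...,1])<600)
    for nm,m in dict(knob=(z>155)&(z<180)&((h<5)|(h>175))&(s>180),cap=(z>110)&(h>24)&(h<35)&(s>150)&(z<180),
        plate=(z>40)&(z<100)&(h>8)&(h<20)&(s>180),platetop=(z>84)&(z<95)&(h>8)&(h<20)&(s>180),tower=(z>105)&(z<115)&(h>100)&(h<125)).items():
        m=m&(np.isfinite(z))
        if m.sum()>5:
            p=X[m]; print(n,nm,m.sum(),np.median(p,0).round(1),p.min(0).round(1),p.max(0).round(1))
            r=cv2.minAreaRect(p[:,:2].astype(np.float32)); print("   rect",np.round(r[0],1),np.round(r[1],1),round(r[2],1), (((p.min(0)+p.max(0))/2)[:2]).round(1),np.percentile(p[:,2],90).round(1))
```

```text
top0 knob 1263 [510.6  75.6 167.3] [486.7  50.6 156.8] [536.1 101.5 170.6]
   rect [511.2  75.9] [49.8 49.3] 61.4 [511.4  76.1] 168.7
top0 cap 136 [505.  -13.  138.1] [497.1 -21.4 133.3] [513.2  -5.1 140.5]
   rect [505.2 -13.4] [16.  15.6] 7.9 [505.2 -13.3] 139.6
top0 plate 915 [ 486.1 -237.    74.7] [ 449.  -245.7   40.1] [527.3  21.2  90.4]
   rect [ 495.7 -112.7] [263.8  78.2] 86.6 [ 488.2 -112.2] 87.7
top0 platetop 327 [ 487.4 -239.    86.9] [ 449.7 -245.1   84.1] [ 526.9 -232.8   90.4]
   rect [ 488.3 -239.4] [ 8.  77.8] 86.0 [ 488.3 -239. ] 88.5
top0 tower 5105 [500.3  20.  109.3] [463.2 -45.  105. ] [555.9 112.1 114.7]
   rect [509.2  33.3] [154.   83.6] 85.7 [509.6  33.5] 110.8
side0 knob 645 [509.8  71.7 167.5] [486.8  47.6 155.1] [535.   98.7 169.9]
   rect [511.2  72.9] [47.2 48.6] 55.0 [510.9  73.1] 168.5
side0 cap 96 [505.1 -15.5 138.4] [496.7 -23.9 136.2] [513.5  -6.1 140.2]
   rect [504.9 -15.8] [16.7 16.4] 20.0 [505.1 -15. ] 139.3
side0 plate 3061 [438.8 856.1  72. ] [ 294.8 -248.6   40.1] [668.  939.1 100. ]
   rect [530.3 351.1] [ 327.7 1185.3] 8.0 [481.4 345.3] 89.6
side0 platetop 782 [ 460.4 -239.8   87.7] [ 310.8 -248.2   84. ] [526.6 936.9  95. ]
   rect [416.6 340.1] [ 151.4 1187. ] 3.3 [418.7 344.3] 92.4
side0 tower 3713 [499.7  18.9 109.5] [461.9 -48.3 105. ] [637.4 891.1 114.9]
   rect [548.2 422.8] [942.   85.8] 84.3 [549.6 421.4] 110.7
```

apply_moves --targets '[[[0, 0, -0.615], [0.344, -0.976, 0], 0], [[0, 0, -0.615], [0.344, -0.976, 0], 0], [[0, 0, -0.615], [0.344, -0.976, 0], 0], [[0, 0, -0.615], [0.344, -0.976, 0], 0], [[0, 0, -0.615], [0.344, -0.976, 0], 0], [[0, 0, -0.615], [0.344, -0.976, 0], 0], [[0, 0, -0.615], [0.344, -0.976, 0], 0], [[0, 0, -0.615], [0.344, -0.976, 0], 0], [[0, 0, -0.615], [0.344, -0.976, 0], 0], [[0, 0, -0.615], [0.344, -0.976, 0], 0]]' --newtons 30

```text
time_s: 1.35
position: [335.2, 148.3, 216.3]
tcp_rot: [0.955, 0.297, 0.0, -0.0]
ft_force: [2.1, -0.3, 0.5]
finger_gap: 0.9
```

apply_moves --targets '[[[0, 0, -0.615], [0.344, -0.976, 0], 0], [[0, 0, -0.615], [0.344, -0.976, 0], 0], [[0, 0, -0.615], [0.344, -0.976, 0], 0], [[0, 0, -0.615], [0.344, -0.976, 0], 0], [[0, 0, -0.615], [0.344, -0.976, 0], 0], [[0, 0, -0.615], [0.344, -0.976, 0], 0], [[0, 0, -0.615], [0.344, -0.976, 0], 0], [[0, 0, -0.615], [0.344, -0.976, 0], 0], [[0, 0, -0.615], [0.344, -0.976, 0], 0], [[0, 0, -0.615], [0.344, -0.976, 0], 0]]'

```text
time_s: 2.6
position: [472.9, -242.0, 216.0]
tcp_rot: [1.0, -0.006, -0.0, -0.0]
ft_force: [0.4, -0.7, 0.4]
finger_gap: 0.7
```

apply_moves --targets '[[[0, 0, -0.615], [0.344, -0.976, 0], 0], [[0, 0, 0], [0, 0, 0], 0]]'

```text
time_s: 2.85
position: [487.1, -282.2, 215.4]
tcp_rot: [0.999, -0.037, -0.0, 0.0]
ft_force: [-0.1, -0.0, -0.3]
finger_gap: 0.4
```

apply_moves --targets '[[[0, 0, 0], [0, 0, -0.92], 0], [[0, 0, 0], [0, 0, -0.92], 0], [[0, 0, 0], [0, 0, -0.92], 0], [[0, 0, 0], [0, 0, -0.92], 0], [[0, 0, 0], [0, 0, 0], 0]]'

```text
time_s: 3.48
position: [484.0, -277.1, 66.9]
tcp_rot: [0.999, -0.035, -0.003, -0.002]
ft_force: [0.0, 0.8, 1.1]
finger_gap: 0.3
```

Run:
```python
from h import *
c=snap("top","top1");c=snap("side","side1"); print(bot.get_state()["position"])
```

```text
[ 486.72160232 -279.36221033   70.03435071]
```

View pics/side1.png

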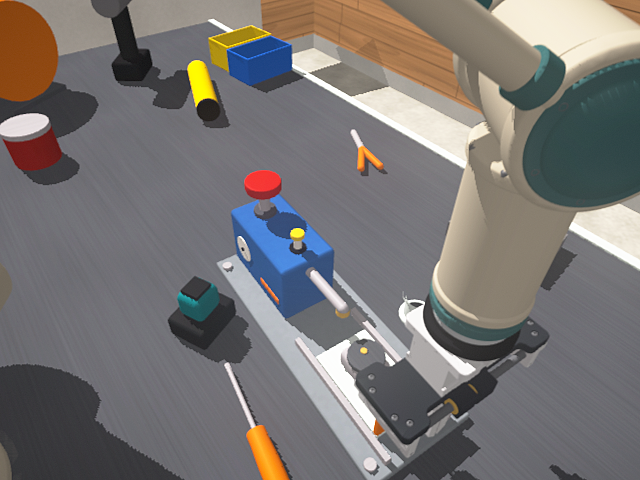

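The fingers are behind the push plate, shut and clear of it. Pushing now.

apply_moves --targets '[[[0, 0, 0], [0.02, 0.3, 0], 0], [[0, 0, 0], [0.02, 0.3, 0], 0], [[0, 0, 0], [0.018, 0.25, 0], 0], [[0, 0, 0], [0.018, 0.25, 0], 0], [[0, 0, 0], [0.018, 0.25, 0], 0], [[0, 0, 0], [0.01, 0.15, 0], 0], [[0, 0, 0], [0, 0, 0], 0]]'

```text
time_s: 4.45
position: [490.8, -218.6, 69.1]
tcp_rot: [0.999, -0.036, -0.0, -0.001]
ft_force: [0.4, -0.8, -0.1]
finger_gap: 0.7
```

apply_moves --targets '[[[0, 0, 0], [0.007, 0.1, 0], 0], [[0, 0, 0], [0.007, 0.1, 0], 0], [[0, 0, 0], [0, 0, 0], 0]]'

```text
time_s: 4.82
position: [491.2, -211.2, 69.0]
tcp_rot: [0.999, -0.036, -0.0, -0.0]
ft_force: [1.2, -1.9, -0.5]
finger_gap: 0.2
```

apply_moves --targets '[[[0, 0, 0], [0.004, 0.05, 0], 0], [[0, 0, 0], [0.004, 0.05, 0], 0]]'

```text
time_s: 5.08
position: [491.4, -207.8, 69.0]
tcp_rot: [0.999, -0.036, -0.0, -0.0]
ft_force: [0.3, -3.6, -1.1]
finger_gap: 0.3
```

apply_moves --targets '[[[0, 0, 0], [0.004, 0.05, 0], 0], [[0, 0, 0], [0.004, 0.05, 0], 0]]'

```text
time_s: 5.32
position: [491.6, -207.1, 69.1]
tcp_rot: [0.999, -0.035, -0.0, 0.003]
ft_force: [-2.5, -14.0, -5.2]
finger_gap: 0.6
```

apply_moves --targets '[[[0, 0, 0], [0.004, 0.05, 0], 0], [[0, 0, 0], [0, 0, 0], 0]]'

```text
time_s: 5.58
position: [491.6, -207.1, 69.2]
tcp_rot: [0.999, -0.034, -0.0, 0.005]
ft_force: [-2.3, -17.2, -5.7]
finger_gap: 0.4
```

Stop found: 17 N at y −207.1, and the prediction was −207.4. Backing off and rising.

apply_moves --targets '[[[0, 0, 0], [-0.04, -0.5, 0], 0], [[0, 0, 0], [-0.04, -0.5, 0], 0], [[0, 0, 0], [0, 0, 0.8], 0], [[0, 0, 0], [0, 0, 1], 0], [[0, 0, 0], [0, 0, 1], 0], [[0, 0, 0], [0, 0, 1], 0], [[0, 0, 0], [0, 0, 0], 0], [[0, 0, 0], [0, 0, 0], 0]]'

```text
time_s: 6.58
position: [488.3, -241.5, 220.5]
tcp_rot: [0.999, -0.036, -0.001, -0.001]
ft_force: [-0.5, 0.8, -0.4]
finger_gap: 0.6
```

```bash
cat > tray.py <<'E'
from h import *
import sys
for n in ("top","side"):
    c=snap(n,n+sys.argv[1]); X=world(c); hsv=cv2.cvtColor(c["image"],cv2.COLOR_RGB2HSV)
    h,s,v=[hsv[...,i].astype(int) for i in range(3)]; z=X[...,2]
    roi=(X[...,0]>420)&(X[...,0]<580)&(X[...,1]>-290)&(X[...,1]<130)
    for nm,m in dict(platetop=(z>84)&(z<95)&(h>8)&(h<20)&(s>180),cap=(z>115)&(h>24)&(h<35)&(s>150)&(z<185),knob=(z>130)&(z<180)&((h<5)|(h>175))&(s>180),
      green=(z>105)&(h>45)&(h<85)&(s>100)).items():
        m=m&roi
        if m.sum()>5: p=X[m]; print(n,nm,m.sum(),((p.min(0)+p.max(0))/2).round(1),'z',np.median(p[:,2]).round(1),np.percentile(p[:,2],[5,95]).round(1))
st=bot.get_state(); print(st["time_s"],st["position"],st["ft_force"])
E
python3 tray.py 2
```

```text
top platetop 313 [ 491.6 -193.3   87.7] z 87.1 [84.8 89.1]
top cap 135 [505.3 -13.3 136.6] z 138.0 [136.3 139.8]
top knob 1260 [511.4  76.2 164.1] z 167.2 [164.7 169. ]
side platetop 302 [ 491.2 -195.6   86.9] z 87.6 [86. 89.]
side cap 100 [504.8 -15.2 137.7] z 138.4 [137.  139.4]
side knob 645 [510.9  73.3 161.4] z 167.5 [161.  168.6]
6.675 [ 487.92077641 -241.23887282  219.63140588] [ 0.20539463 -0.5921369  -0.75056184]
```

Tray face measures y ≈ −124 in the greaser frame, which is home. Moving over the knob.

apply_moves --targets '[[[0, 0, 0], [0.073, 0.988, 0], 0], [[0, 0, 0], [0.073, 0.988, 0], 0], [[0, 0, 0], [0.073, 0.988, 0], 0], [[0, 0, 0], [0.073, 0.988, 0], 0], [[0, 0, 0], [0.073, 0.988, 0], 0], [[0, 0, 0], [0.073, 0.988, 0], 0], [[0, 0, 0], [0.073, 0.988, 0], 0], [[0, 0, 0], [0.073, 0.988, 0], 0], [[0, 0, 0], [0, 0, -0.7], 0], [[0, 0, 0], [0, 0, 0], 0]]'

```text
time_s: 7.92
position: [509.8, 74.8, 190.3]
tcp_rot: [0.999, -0.035, -0.004, 0.0]
ft_force: [-0.5, 0.3, -0.4]
finger_gap: 0.5
```

apply_moves --targets '[[[0, 0, 0], [0, 0, -0.2], 0], [[0, 0, 0], [0, 0, -0.2], 0], [[0, 0, 0], [0, 0, -0.2], 0], [[0, 0, 0], [0, 0, -0.15], 0], [[0, 0, 0], [0, 0, -0.1], 0], [[0, 0, 0], [0, 0, 0], 0]]'

```text
time_s: 8.68
position: [512.7, 73.9, 160.5]
tcp_rot: [0.999, -0.036, 0.001, 0.0]
ft_force: [-2.0, -0.2, 6.7]
finger_gap: 0.4
```

apply_moves --targets '[[[0, 0, 0], [0, 0, -0.1], 0], [[0, 0, 0], [0, 0, -0.08], 0], [[0, 0, 0], [0, 0, 0], 0]]'

```text
time_s: 9.05
position: [512.8, 73.9, 154.2]
tcp_rot: [0.999, -0.036, 0.001, 0.0]
ft_force: [-2.8, -0.1, 12.0]
finger_gap: 0.4
```

apply_moves --targets '[[[0, 0, 0], [0, 0, -0.06], 0], [[0, 0, 0], [0, 0, 0], 0]]'

```text
time_s: 9.3
position: [512.8, 73.9, 154.0]
tcp_rot: [0.999, -0.036, 0.002, 0.0]
ft_force: [-6.7, -0.4, 23.2]
finger_gap: 0.4
```

Bottom stop reached at TCP z 154, with 23 N. Releasing fully and checking.

apply_moves --targets '[[[0, 0, 0], [0, 0, 0.4], 0], [[0, 0, 0], [0, 0, 0.6], 0], [[0, 0, 0], [0, 0, 0], 0], [[0, 0, 0], [0, 0, 0], 0], [[0, 0, 0], [0, 0, 0], 0], [[0, 0, 0], [0, 0, 0], 0]]'

```text
time_s: 10.05
position: [511.8, 74.3, 188.8]
tcp_rot: [0.999, -0.036, -0.001, 0.0]
ft_force: [0.6, 0.3, -0.1]
finger_gap: 0.5
```

```bash
python3 tray.py 3
```

```text
top platetop 315 [ 491.6 -193.5   87.3] z 87.0 [84.8 89. ]
top cap 84 [503.7 -13.4 150.7] z 150.9 [148.5 152.5]
side platetop 415 [ 491.6 -195.8   87.1] z 87.4 [85.  88.8]
side cap 30 [505.3 -15.3 151.4] z 150.9 [149.9 152.3]
side knob 406 [510.8  73.6 161.9] z 167.5 [156.1 168.7]
10.15 [512.06178282  74.33303066 189.1523769 ] [-0.07554042  0.29051453  0.4217656 ]
```

The pin rose about 13 mm (cap 138 → 151) and the knob came back up. Next stroke.

apply_moves --targets '[[[0, 0, 0], [0, 0, -0.3], 0], [[0, 0, 0], [0, 0, -0.25], 0], [[0, 0, 0], [0, 0, -0.2], 0], [[0, 0, 0], [0, 0, -0.15], 0], [[0, 0, 0], [0, 0, -0.1], 0], [[0, 0, 0], [0, 0, 0], 0], [[0, 0, 0], [0, 0, 0], 0]]'

```text
time_s: 11.02
position: [513.3, 74.4, 154.0]
tcp_rot: [0.999, -0.036, 0.002, -0.0]
ft_force: [-6.0, -0.5, 26.6]
finger_gap: 0.4
```

apply_moves --targets '[[[0, 0, 0], [0, 0, 0.4], 0], [[0, 0, 0], [0, 0, 0.6], 0], [[0, 0, 0], [0, 0, 0], 0], [[0, 0, 0], [0, 0, 0], 0], [[0, 0, 0], [0, 0, 0], 0], [[0, 0, 0], [0, 0, 0], 0]]'

```text
time_s: 11.78
position: [511.7, 74.3, 188.7]
tcp_rot: [0.999, -0.036, -0.001, 0.0]
ft_force: [0.4, 0.2, 0.5]
finger_gap: 0.6
```

apply_moves --targets '[[[0, 0, 0], [0, 0, -0.3], 0], [[0, 0, 0], [0, 0, -0.25], 0], [[0, 0, 0], [0, 0, -0.2], 0], [[0, 0, 0], [0, 0, -0.15], 0], [[0, 0, 0], [0, 0, -0.1], 0], [[0, 0, 0], [0, 0, 0], 0], [[0, 0, 0], [0, 0, 0], 0]]'

```text
time_s: 12.65
position: [513.1, 74.3, 154.0]
tcp_rot: [0.999, -0.036, 0.002, -0.0]
ft_force: [-5.8, -0.0, 26.9]
finger_gap: 0.2
```

apply_moves --targets '[[[0, 0, 0], [0, 0, 0.4], 0], [[0, 0, 0], [0, 0, 0.6], 0], [[0, 0, 0], [0, 0, 0], 0], [[0, 0, 0], [0, 0, 0], 0], [[0, 0, 0], [0, 0, 0], 0], [[0, 0, 0], [0, 0, 0], 0]]'

```text
time_s: 13.4
position: [511.8, 74.3, 188.7]
tcp_rot: [0.999, -0.036, -0.001, 0.0]
ft_force: [0.6, -0.5, 0.5]
finger_gap: 0.5
```

```bash
python3 tray.py 4
```

```text
top platetop 317 [ 491.7 -193.7   87.2] z 87.1 [84.5 89.3]
top cap 93 [505.3 -13.2 147.6] z 169.0 [166.5 170.4]
top green 8 [489.8  59.2 584.7] z 583.5 [572.1 595.1]
side platetop 404 [ 490.9 -196.    86.9] z 87.3 [85.4 88.8]
side cap 39 [502.  -12.3 169.3] z 169.2 [167.8 170.4]
side knob 406 [510.8  74.  161.7] z 167.5 [156.  168.7]
side green 8 [503.2 -17.9 124.4] z 122.5 [121.2 127.5]
13.5 [512.02299092  74.33305061 189.14226088] [ 0.52906305 -0.31741885 -0.06630903]
```

The cap is at 169, fully out. I'll add one safety stroke, since extra strokes do no harm, then withdraw upward.

apply_moves --targets '[[[0, 0, 0], [0, 0, -0.3], 0], [[0, 0, 0], [0, 0, -0.25], 0], [[0, 0, 0], [0, 0, -0.2], 0], [[0, 0, 0], [0, 0, -0.15], 0], [[0, 0, 0], [0, 0, -0.1], 0], [[0, 0, 0], [0, 0, 0], 0], [[0, 0, 0], [0, 0, 0], 0]]'

```text
time_s: 14.38
position: [513.3, 74.4, 154.0]
tcp_rot: [0.999, -0.036, 0.002, -0.0]
ft_force: [-5.5, 0.1, 26.1]
finger_gap: 0.5
```

apply_moves --targets '[[[0, 0, 0], [0, 0, 0.4], 0], [[0, 0, 0], [0, 0, 0.6], 0], [[0, 0, 0], [0, 0, 1], 0], [[0, 0, 0], [0, 0.8, 0.8], 0], [[0, 0, 0], [0, 1, 0], 0], [[0, 0, 0], [0, 1, 0], 0], [[0, 0, 0], [0, 1, 0], 0], [[0, 0, 0], [0, 1, 0], 0], [[0, 0, 0], [0, 0, 0], 0], [[0, 0, 0], [0, 0, 0], 0]]'

```text
time_s: 15.62
position: [511.8, 265.7, 260.7]
tcp_rot: [0.999, -0.036, -0.001, 0.001]
ft_force: [-0.9, 1.0, 1.0]
finger_gap: 0.7
```

```bash
python3 tray.py 5
python3 - <<'E'
import cv2
a=cv2.imread('pics/side5.png'); cv2.imwrite('pics/side5z.png',cv2.resize(a[150:450,180:480],(600,600),interpolation=cv2.INTER_CUBIC))
E
```

```text
top platetop 300 [ 491.6 -193.    87.3] z 87.1 [84.8 89. ]
top cap 155 [505.  -12.8 148.5] z 169.2 [166.5 170.8]
top knob 1261 [511.3  76.  163.5] z 167.2 [164.9 169. ]
side platetop 356 [ 491.3 -196.1   87. ] z 87.5 [85.1 89. ]
side cap 101 [504.8 -14.7 169.3] z 169.4 [168.2 170.5]
side knob 135 [510.7  72.1 160.9] z 166.8 [154.5 168.2]
side green 6 [503.4 -18.5 124.3] z 122.0 [120.9 126.5]
15.725 [512.12801472 265.19215862 261.2880064 ] [-0.10049383 -0.68520442  0.28929902]
```

View pics/side5z.png

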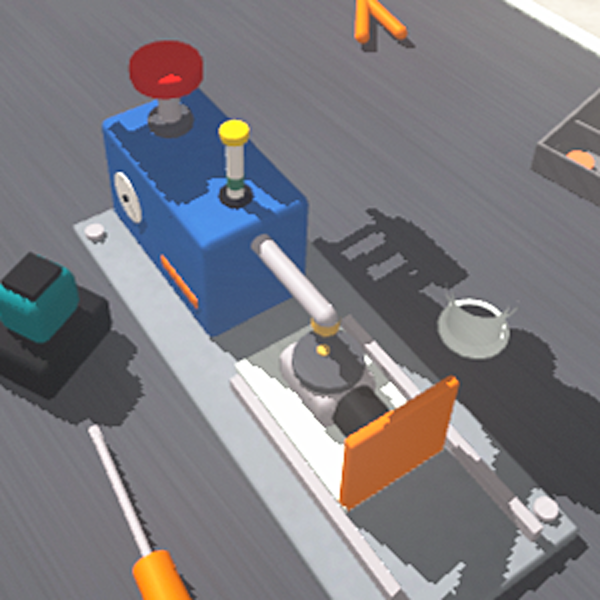

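View pics/top5.png

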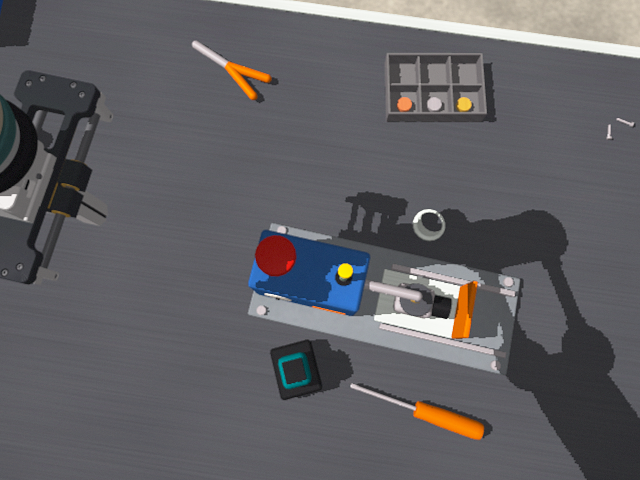

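The zoomed side view shows the cap at (234,130), with the green band at (236,186) and white below it, above the bezel. The knob is up and the tray sits under the nozzle. In the top view the spool (430,225), battery (296,370) and driver (450,418) haven't moved.

```bash
python3 -c "
from station import bot
print(bot.close_job())"
```

```text
the job is handed in; nothing more can be done
None
```

The tray is home under the nozzle and the indicator pin is fully out. I handed the job in at about 15.7 s of the 51 s allowed.

- **Tray:** I pushed it with the shut fingertips until it stopped, at about 17 N. The camera put the push face at y ≈ −124 mm in the greaser's frame, against −125 mm for home. It was still there in the last check.
- **Pumping:** I made four full strokes to the bottom stop (23–27 N at the bottom), letting the plunger all the way up after each. The fourth was a spare, as the pin was already out after three.
- **Pin and plunger:** the cap top measured 169 mm, which is fully out. The green band stands clear of the bezel with white showing below it. The knob is back up at about 167 mm, against a nominal 168 mm.
- **Other objects:** the battery pack, spool and screwdriver look unmoved between the first and last top pictures; I compared those by eye. The arm ended well clear of everything, and the pin was not touched.

The two cameras disagreed by 2–3 mm along world y throughout, so I averaged them. No check failed.

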